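Dial the spacer dispenser and tip out small spacers

ROBOT

A 6-joint arm with a two-finger parallel gripper is mounted at the origin on the work surface. World frame = base frame: x ahead of the robot, y to its left, z up, the work surface at z = 0. Lengths are in mm, angles in degrees, forces in N, time in s.
With the tool pointing down it reaches from about 350 to 925 mm from the base axis. Payload 6.4 kg.
Tool frame: the origin (TCP) lies at the very end of the fingers, on their centre line; the grasp point (between the pads) lies 19 mm behind it (bot.grip_depth is the distance from the TCP to the grasp point, in mm); z points along the fingers, y is the direction in which the jaws open and shut (so a half turn about z gives the same grasp; the last joint's range is limited). The gripper opens to 85 mm and grips with 20 to 120 N. Pads are 22 mm wide; open, the fingers measure 114 mm over their backs; the gripper's body (76 mm by 85 mm) begins 54 mm behind the grasp point. The pads swing forward as they close: fully open they stand 13 mm farther back than shut.
Start: joints at [-84.001, 14.043, 89.255, -0, 76.702, -9.975], TCP at [178.886, -624.911, 231.29] pointing down, gripper open.
Joint ranges: [-179.41, 179.41], [-58.25, 129.5], [7.25, 145.43], [-54.29, 234.29], [11.92, 165.04], [-157.13, 157.13]. Speed limits (degrees/s): [147.25, 147.25, 180, 180, 180, 180].

INTERFACE

Orientations are given as [roll, pitch, yaw] about the fixed x, y, z axes, in that order (R = Rz(yaw) Ry(pitch) Rx(roll)).
In Python, from workcell import telemetry, optics, job, bot gives the robot as it stands. The module is installed in compiled form; this text tells all that it offers.
- The arm moves only by the shell command python3 -m crank 'ROWS' [FORCE]. ROWS is JSON, a list of rows, each a list of 3 entries, a list of its own where there are three numbers: the shift along the world's x, y, z in mm, then the turn about the world's z in degrees, then the finger opening in mm, from 0 to 85.4. In form: [[[x, y, z], spin, fingers], ...]. A call has 1 to 5 rows; each row shifts and turns the commanded pose from where the row before left it; what a row does not reach is not made up. A row lasts 1/10 s, in which the tool goes at most 50 mm and 8.59 degrees, less where a joint would pass 70% of its speed; a pose out of reach is approached as far as the arm can. A call with a gripper value outside its range is refused whole. The fingers move at their own pace and stop on an object; FORCE is the grip in N (left out, the last holds). Time passes only in rows, so rows that do not move let the fingers close. It gives the time, the measured TCP pose, the force and the opening at its end, in the units of the state.
- telemetry.get_obs(): the state, without advancing time (a new reading comes with each control period).
- optics.camera(name): name is "scene" or "top" or "wrist"; returns a dict with "image" (480x640x3 uint8, red, green, blue), "camera_matrix" (3x3 intrinsics, pixels), "position" and "attitude" of the camera in the world; the wrist camera has in their place "hand_eye" (4x4, takes a point from camera to tool coordinates, whose origin is the TCP and whose axes are the flange's). Camera axes: x right, y up, looking along -z (the intrinsics and any distortion apply to the point x, -y, -z); pixel columns grow to the right and rows downward; lengths in mm; the calibration is good to about 2 mm. A picture is of the moment at which its call begins: read the wrist's pose just before it. There is no depth.
- job.hand_in(): hands the job in, once; it reports no verdict.
The state is a dict: "time_s": time; "joints": joint angles; "qd": joint speeds; "joint_efforts": joint torques, N m; "position": TCP position; "eef_rot": TCP orientation; "ft_force": force on the tool from outside, world axes, zero at the start; "wrist_torque": the same for the moment, N m; "width": finger opening in mm.
Only numpy, scipy, OpenCV 4.12 (cv2) and the standard library are available. Lean on these libraries where they do the work, as an engineer would, in place of code of your own. Each camera call takes 0.05 s, during which the arm holds its last target.

TASK

I need at least two of the small brass spacers out of the mixed tub and into the catch pan. With the tub upright, turn the red cap until its middle window, which passes the small spacers but holds the large one back, sits squarely in front over the pan; then tip the tub well forward with its lever until they have run out (again if too few come) and let it back upright. No spacer may end up outside pan and tub, the large one stays in the tub, and leave the other things on the bench where they are.

Things in the scene. Friction and masses are not known exactly. Their poses are not given: they have to be found in the camera images.
- dial (a joint): turn of the red dispensing cap, 136 mm across, on the clear tub; anticlockwise from above is positive. Three windows, each 72 mm wide, 2.09 rad apart; only the one in front, over the pan, opens into the tub. 0: middle window, 18.5 mm deep; +2.09: narrow one, 8 mm (nothing passes); -2.09: wide one, 28 mm (all falls out). Starts at 0.8 to 2.2; stays where left (0.05 N m friction, no clicks).
- bar_end (a point): on the cap's black finger bar (10 mm thick, 25 mm high, running radially from 12 mm on one side of the cap's axis to 64 mm on the other): a point 50 mm from the axis in its long arm, half-way up. x along the bar, towards the axis. The arm lies opposite the middle window: with the cap at 0 it points straight away from the pan.
- cap_top (a point): centre of the cap's flat top, on its axis, 196 mm above the table with the tub upright; the finger bar rises 25 mm above it. Its axes are the tub's and do not turn with the cap: x towards the front face and pan, y towards the lever's side, z out of the cap. The cap is clear all round for 20 mm.
- tub (a joint): forward tilt of the clear six-sided tub in its stand, about the level axis through pivot: 0 upright on its rear rest (start), 2.40 rad fully tipped, cap facing down over the pan, front wall sloping down at 47 degrees. A damped spring swings it back upright by itself, at 1 to 2 rad/s, when let go; holding it fully tipped takes about 4 N at the lever grip.
- lever_grip (a point): middle of the tilt lever's black round grip, 14 mm thick, 62 mm long, level, along the tilt axis, at the stand's left; a flat arm holds its inner end. It runs on a circle of radius 90 mm about the tilt axis: tub upright, 38 mm behind and 82 mm above it; fully tipped, 22 degrees below level in front of it. Pushing it forward, then down, tips the tub.
- pivot (a point): tilt axis at the middle of the stand, 120 mm above the table. Axes of the stand: x forward (towards the pan), y along the tilt axis towards the lever (grip's middle 130 mm along it), z up. The cap's axis lies 40 mm behind it. Side plates at y = +-80 mm, 136 mm tall, from 37 mm behind to 21 mm in front.
- pan (a point): centre of the floor of the steel catch pan at the front of the stand; inside 199 mm (x) by 144 mm (y), walls 28 mm high; axes as pivot.
- tub_floor (a point): centre of the clear tub's inner floor; inside, the tub is 75 mm high to the cap's underside, about 105 mm front to back and 64 (front face) to 108 mm wide; axes as cap_top.
- small1: one of the four alike small brass wall-mount spacers in the tub, 13 mm diameter, 11 mm long, 11 g; origin at its centre, z along its axis.
- small2: one of the four alike small brass wall-mount spacers in the tub, 13 mm diameter, 11 mm long, 11 g; origin at its centre, z along its axis.
- small3: one of the four alike small brass wall-mount spacers in the tub, 13 mm diameter, 11 mm long, 11 g; origin at its centre, z along its axis.
- small4: one of the four alike small brass wall-mount spacers in the tub, 13 mm diameter, 11 mm long, 11 g; origin at its centre, z along its axis.
- large: the one large aluminium wall-mount spacer in the tub, 24 mm diameter, 22 mm long, 22 g; origin at its centre, z along its axis.
- flux: small amber bottle, 32 mm diameter, 85 mm tall, standing on the table to the right of the stand; origin at its foot.
- driver1: black-handled screwdriver, 190 mm long, lying on the table in front of the catch pan; origin at the middle of its underside, x along it.
- driver2: orange-handled screwdriver, 160 mm long, lying on the table; origin at the middle of its underside, x along it.
- meter: red hand multimeter, 92 x 187 x 44 mm, lying on the table; origin at the middle of its underside.
- solder: blue spool of solder, 54 mm diameter, 46 mm tall, standing on the table; origin at its foot.
- holder: small green circuit board in a holder, 85 x 150 mm, 60 mm tall; origin at the middle of its foot.
- dish: empty steel parts dish, 84 mm diameter, 24 mm tall, on the table; origin at its foot.
- pliers: blue-handled pliers, 155 mm long, lying on the table; origin near their middle, on the underside, x along them.

How it is judged:
By the outcome, as a careful person would: the job done as asked, in the order asked, and still so for the second after the job is handed in, with the robot touching nothing.
It also fails if it takes over 64 s, if anything falls off the work surface, if the arm or the gripper's body presses on something with over 40 N, if the wrist force passes 120 N, or if a joint passes its speed limit or range.

## Working session

There is one attempt and no reset: what is moved stays moved. The work goes in short steps, Python scripts to look and compute and a shell command to move; the robot and the scene stay as the last step left them, time stands still between calls to the robot, and variables do not carry over. Pictures are saved under pics/ and viewed, and the job is handed in when it is done.

```bash
mkdir -p pics; ls
python3 - <<'E'
from workcell import telemetry, optics, job, bot
import cv2,numpy as np
print(telemetry.get_obs())
for n in ["scene","top","wrist"]:
    c=optics.camera(n)
    cv2.imwrite(f"pics/{n}0.png",c["image"][:,:,::-1])
    print({k:(v.tolist() if hasattr(v,'tolist') else v) for k,v in c.items() if k!="image"})
print([a for a in dir(bot) if a[0]!='_'])
E
```

```text
pics
{'time_s': 0.0, 'joints': array([-8.40009989e+01,  1.40856276e+01,  8.93250504e+01, -1.92944599e-04,
        7.67007915e+01, -9.97357442e+00]), 'qd': array([ 0.0338358 , -0.03916895, -0.03909154, -0.09472392,  0.02183818,
       -0.03076115]), 'joint_efforts': array([-1.93436339e-03, -4.29506493e+01, -3.26134908e+01, -1.96169672e-04,
        5.31546248e-03, -6.87919695e-07]), 'position': array([ 178.82885384, -624.33898067,  230.16216633]), 'eef_rot': array([-1.79890183e+02, -1.91209870e-02,  1.59726018e+01]), 'ft_force': array([-0.81936899,  0.01570257, -0.00415039]), 'wrist_torque': array([0.02290715, 0.00167943, 0.02060439]), 'width': 85.48771774080672}
{'camera_matrix': [[472.7268375837336, 0.0, 321.62626345321644], [0.0, 472.7268375837336, 244.1752511535973], [0.0, 0.0, 1.0]], 'position': [1492.7239724040467, -459.53282865411126, 759.8049585127059], 'attitude': [58.56128719505428, -1.3301090305536725, 67.5539268429584]}
{'camera_matrix': [[573.6724619396343, 0.0, 326.94503473522235], [0.0, 573.6724619396343, 232.2383483832082], [0.0, 0.0, 1.0]], 'position': [485.46574993816876, -71.11458040902467, 1440.707923089171], 'attitude': [4.378607615553124, 0.8885989405153354, -91.24345645732035]}
{'camera_matrix': [[375.25287750250135, 0.0, 316.74918267884703], [0.0, 375.25287750250135, 236.31516998357594], [0.0, 0.0, 1.0]], 'hand_eye': [[-0.0006955979665702535, 0.9448846102760547, 0.32740279382884585, 84.48369141316564], [0.9999997552128073, 0.0006325030430361261, 0.0002991892764062117, -1.779698144775299], [7.561607944050412e-05, 0.32740292180028785, -0.9448848189482357, -142.6051514201541], [0.0, 0.0, 0.0, 1.0]]}
['PlanningError', 'grip_depth']
```

View pics/scene0.png

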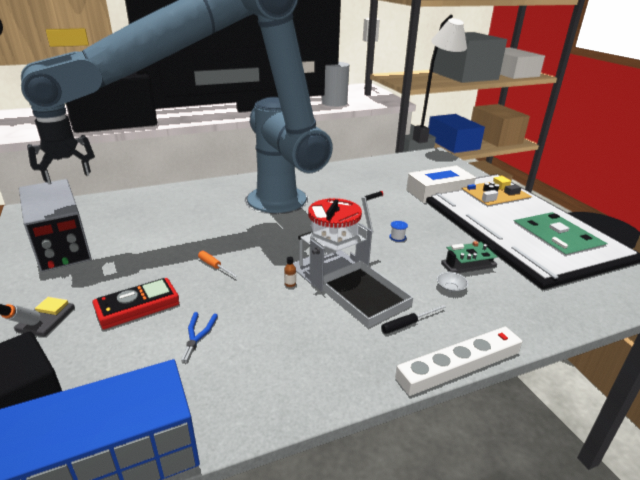

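View pics/top0.png

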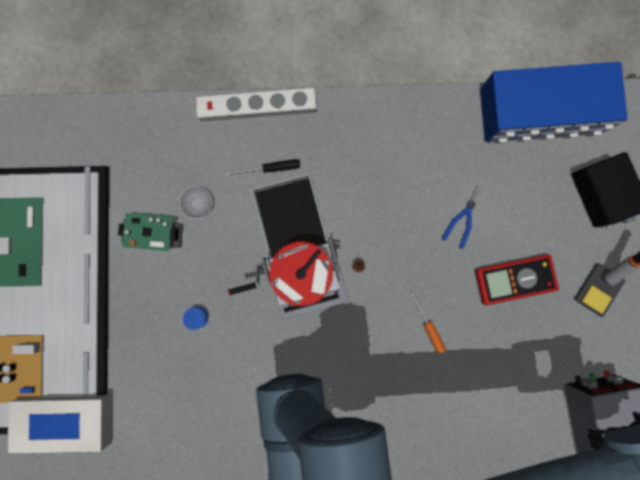

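View pics/wrist0.png

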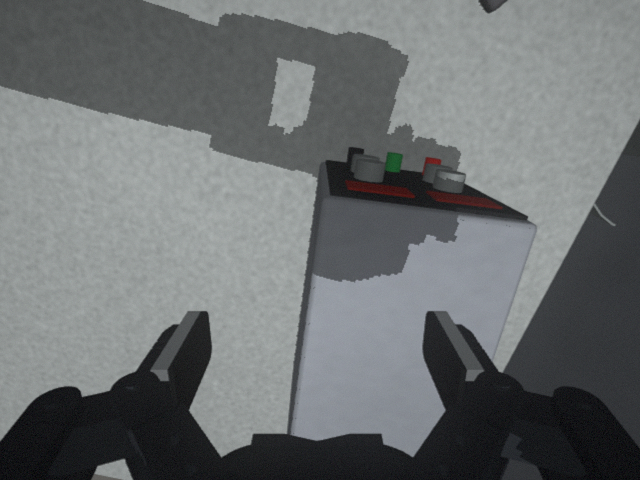

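```bash
cat > h.py <<'E'
import numpy as np,cv2
from scipy.spatial.transform import Rotation as Ro
from workcell import telemetry, optics, job, bot
def cam(n):
    if n=="wrist":
        o=telemetry.get_obs()
        c=optics.camera(n)
        R=Ro.from_euler('xyz',o["eef_rot"],degrees=True).as_matrix()
        H=c["hand_eye"]; H=np.array(H)
        Rc=R@H[:3,:3]; p=np.array(o["position"])+R@H[:3,3]
    else:
        c=optics.camera(n)
        Rc=Ro.from_euler('xyz',c["attitude"],degrees=True).as_matrix(); p=np.array(c["position"])
    return dict(im=c["image"][:,:,::-1].copy(),K=np.array(c["camera_matrix"]),R=Rc,p=p)
def ray(c,u,v):
    d=np.linalg.inv(c["K"])@[u,v,1]; d=c["R"]@(d*[1,-1,-1]); return d/np.linalg.norm(d)
def onz(c,u,v,z):
    d=ray(c,u,v); return c["p"]+d*(z-c["p"][2])/d[2]
def proj(c,P):
    q=c["R"].T@(np.array(P,float)-c["p"]); q=q*[1,-1,-1]; q=c["K"]@q; return q[:2]/q[2]
def tri(rs):
    A=0;b=0
    for c,u,v in rs:
        d=ray(c,u,v);M=np.eye(3)-np.outer(d,d);A=A+M;b=b+M@c["p"]
    x=np.linalg.solve(A,b)
    return x,[round(float(np.linalg.norm(np.cross(ray(c,u,v),x-c["p"]))),1) for c,u,v in rs]
def save(im,name,box=None,s=1):
    if box: x0,y0,x1,y1=box; im=im[y0:y1,x0:x1]
    cv2.imwrite("pics/"+name,cv2.resize(im,None,fx=s,fy=s,interpolation=cv2.INTER_CUBIC))
E
python3 - <<'E'
from h import *
c=cam("top"); save(c["im"],"top1.png",(215,165,375,325),3.7)
c2=cam("scene"); save(c2["im"],"scene1.png",(270,180,420,330),3.9)
for n,cc in (("t",c),("s",c2)):
    hsv=cv2.cvtColor(cc["im"],cv2.COLOR_BGR2HSV)
    m=((hsv[...,0]<8)|(hsv[...,0]>172))&(hsv[...,1]>130)&(hsv[...,2]>60)
    nn,l,s,ce=cv2.connectedComponentsWithStats(m.astype('uint8'))
    for i in range(1,nn):
        if s[i,4]>40: print(n,s[i],ce[i].round(1))
E
```

```text
t [ 269  241   61   66 1973] [296.7 271.1]
t [476 255  83  50 916] [512.6 279.2]
t [326 263   7  29  95] [329.1 276.6]
s [ 517    5   58   72 2599] [545.8  32.8]
s [489   6  30  41 822] [503.8  22.3]
s [  535    53   105   179 13238] [596.2 138. ]
s [ 504   83   50   61 1617] [530.3 105.4]
s [475  88  27  18 389] [488.   96.4]
s [494 150  42  25 538] [518.6 160. ]
s [309 199  53  28 892] [337.2 212.8]
s [ 57 220  19  11 140] [ 66.2 225.2]
s [ 33 225  20  11 151] [ 42.5 230.2]
s [  93  278   86   51 1216] [136.1 309.1]
```

View pics/top1.png

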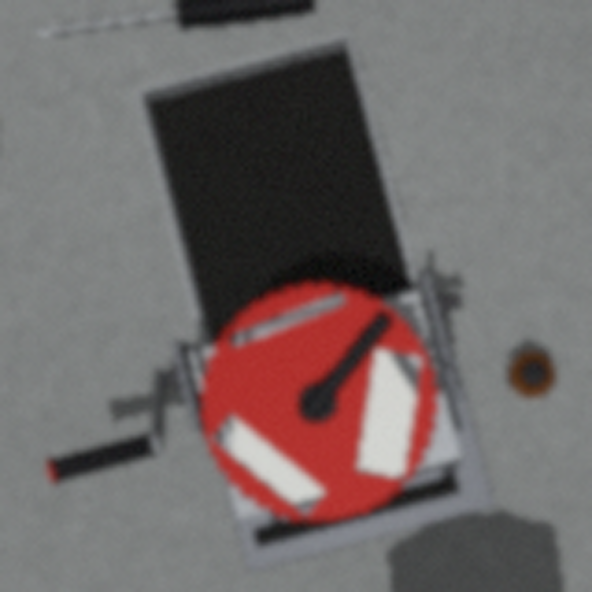

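View pics/scene1.png

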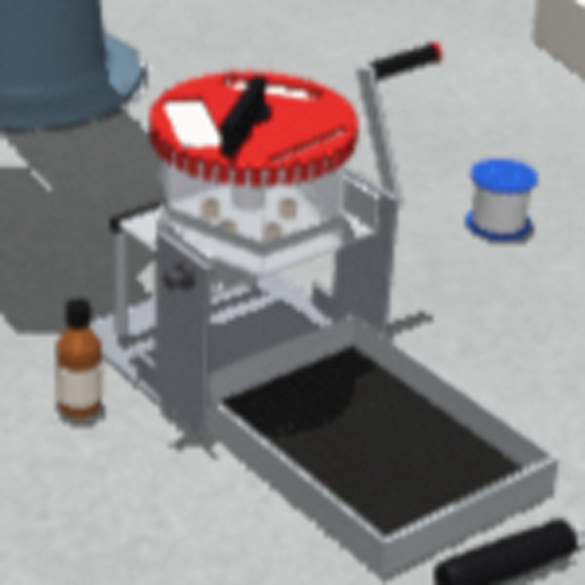

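Run:
```python
from h import *
t=cam("top"); s=cam("scene")
T=lambda u,v:(t,u/3.7+215,v/3.7+165)
S=lambda u,v:(s,u/3.9+270,v/3.9+180)
np.set_printoptions(precision=1,suppress=True)
print("lever red end",tri([T(52,470),S(437,52)]))
print("lever inner",tri([T(152,446),S(372,70)]))
print("bar hub top", onz(*T(318,400),221), tri([T(318,400),S(262,105)]))
print("bar tip top", onz(*T(386,318),221), tri([T(386,318),S(232,145)]))
print("cap c@196", onz(*T(318,403),196))
for nm,a in dict(fl=(147,97),fr=(346,43),rr=(408,290)).items(): print("pan",nm,onz(*T(*a),28))
print("pan fr tri",tri([T(346,43),S(386,565)]), tri([T(147,97),S(553,468)]))
print("flux",onz(*T(532,374),85)); 
print("dish",onz(t,198,201,20),"solder",onz(t,195,317,46),"holder",onz(t,150,231,50))
```

```text
lever red end (array([457.2, 162. , 199. ]), [1.9, 1.9])
lever inner (array([469.9, 103.3, 200.3]), [2.1, 2.1])
bar hub top [493.5   2.8 221. ] (array([495. ,   7. , 201.7]), [3.2, 3.2])
bar tip top [539.7 -37.1 221. ] (array([541.6, -34.2, 202.6]), [2.6, 2.6])
cap c@196 [492.    4.4 196. ]
pan fl [700.6 125.9  28. ]
pan fr [734.   -8.7  28. ]
pan rr [566.6 -46.8  28. ]
pan fr tri (array([738.8,  -6.7,   3.2]), [1.0, 1.0]) (array([704.1, 130.5,  14.9]), [3.1, 3.1])
flux [ 508.  -125.7   85. ]
dish [680.5 269.6  20. ] solder [394.4 271.9  46. ] holder [605.3 380.4  50. ]
```

```bash
python3 -m crank '[[[0,0,45],0,60],[[0,0,45],0,60],[[21,42,10],8.4,60],[[21,42,0],8.4,60],[[21,42,0],8.4,60]]' 30
python3 -m crank '[[[21,42,0],8.4,60],[[21,42,0],8.4,60],[[21,42,0],8.4,60],[[21,42,0],8.4,60],[[21,42,0],8.4,60]]'
python3 -m crank '[[[21,42,0],8.4,60],[[21,42,0],8.4,60],[[21,42,0],8.4,60],[[21,42,0],8.4,60],[[21,42,0],8.4,60]]'
python3 -m crank '[[[21,42,0],8.4,60],[[21,41,0],8.4,60],[[0,0,0],0,60],[[0,0,0],0,60],[[0,0,0],0,60]]'
python3 - <<'E'
from h import *
o=telemetry.get_obs(); print(o["time_s"],o["position"],o["eef_rot"],o["joints"],o["ft_force"])
c=cam("wrist"); save(c["im"],"w1.png")
E
```

```text
time_s: 0.85
position: [242.3, -497.8, 332.0]
eef_rot: [179.9, 0.0, 41.5]
ft_force: [0.4, 0.1, -0.7]
width: 60.1
time_s: 1.35
position: [347.3, -287.1, 331.5]
eef_rot: [180.0, 0.0, 83.5]
ft_force: [0.2, -0.5, 0.0]
width: 59.8
time_s: 1.85
position: [452.4, -77.0, 331.7]
eef_rot: [180.0, 0.1, 125.5]
ft_force: [1.4, -1.0, -0.5]
width: 59.8
time_s: 2.35
position: [493.6, 3.4, 331.3]
eef_rot: [-180.0, 0.0, 141.9]
ft_force: [-0.5, -0.2, 0.4]
width: 60.1
2.35 [493.62267125   3.35559984 331.26963098] [-1.79981743e+02  5.36386023e-03  1.41879737e+02] [-1.27860566e+01 -1.14419788e+01  1.04808487e+02 -1.88287598e-02
  8.66364561e+01 -6.46646878e+01] [-0.4594024  -0.23070349  0.39632367]
```

View pics/w1.png

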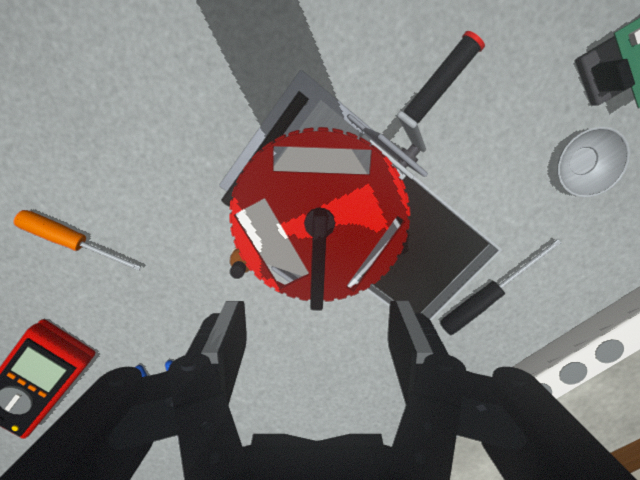

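Run:
```python
from h import *
np.set_printoptions(precision=1,suppress=True)
c=cam("wrist"); save(c["im"],"w2.png",(210,20,510,320),2)
np.savez("v1.npz",**c)
def cap(c):
    hsv=cv2.cvtColor(c["im"],cv2.COLOR_BGR2HSV)
    m=((hsv[...,0]<8)|(hsv[...,0]>172))&(hsv[...,1]>130)&(hsv[...,2]>60)
    m=m.astype('uint8'); m=cv2.morphologyEx(m,cv2.MORPH_CLOSE,np.ones((3,3)))
    cs,_=cv2.findContours(m,cv2.RETR_EXTERNAL,cv2.CHAIN_APPROX_NONE)
    return cs
for nm in("wrist","top","scene"):
    cc=c if nm=="wrist" else cam(nm)
    for k in cap(cc):
        if cv2.contourArea(k)>300:
            h=cv2.convexHull(k); e=cv2.fitEllipse(h); print(nm,cv2.contourArea(h),e,onz(cc,*e[0],196),onz(cc,*e[0],190))
```

```text
wrist 6090.5 ((40.184181213378906, 374.7287902832031), (77.39566802978516, 140.38845825195312), 34.90274429321289) [ 452.1 -279.4  196. ] [ 452.6 -286.6  190. ]
wrist 24571.0 ((319.6888427734375, 213.84207153320312), (173.34498596191406, 181.117919921875), 91.00424194335938) [489.3  10.5 196. ] [490.7   9.5 190. ]
top 2837.0 ((516.66796875, 278.8650817871094), (57.30373001098633, 86.09190368652344), 80.1710433959961) [ 471.2 -459.9  196. ] [ 471.2 -461.8  190. ]
scene 2422.0 ((134.1793975830078, 302.09771728515625), (50.30490493774414, 89.23737335205078), 73.54170227050781) [ 715.8 -505.3  196. ] [ 707.5 -505.8  190. ]
scene 1213.0 ((334.3977966308594, 212.2447967529297), (28.774324417114258, 54.61930847167969), 92.06291198730469) [510.8  -4.1 196. ] [500.4   0.7 190. ]
scene 532.5 ((511.3579406738281, 149.357666015625), (31.71764373779297, 62.61221694946289), 128.2632598876953) [287.7 770.6 196. ] [274.8 783.6 190. ]
scene 371.5 ((486.8002624511719, 96.44447326660156), (17.91431427001953, 36.211368560791016), 79.05657958984375) [-343.2 1177.   196. ] [-362.7 1194.4  190. ]
scene 1884.5 ((528.0558471679688, 104.70758819580078), (46.90029525756836, 81.26473236083984), 10.618451118469238) [-161.2 1264.1  196. ] [-178.8 1282.4  190. ]
scene 13192.5 ((613.2511596679688, 140.2035675048828), (152.68968200683594, 204.73094177246094), 125.79820251464844) [ 334.9 1211.   196. ] [ 322.6 1228.8  190. ]
scene 859.5 ((503.701171875, 21.676025390625), (26.956295013427734, 62.10205078125), 9.655045509338379) [-2911.5  3490.6   196. ] [-2958.4  3532.7   190. ]
scene 2802.0 ((545.6429443359375, 30.88966178894043), (52.86705780029297, 102.07146453857422), 12.410579681396484) [-2205.9  3384.7   196. ] [-2245.3  3425.6   190. ]
```

View pics/w2.png

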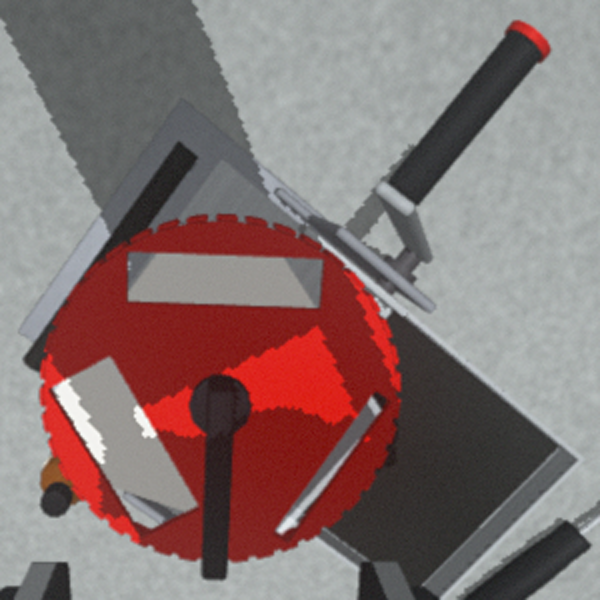

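```bash
python3 -m crank '[[[-20,40,0],0,40],[[-20,40,0],0,40],[[0,0,0],0,40],[[0,0,0],0,40]]'
python3 - <<'E'
from h import *
o=telemetry.get_obs(); print(o["time_s"],o["position"],o["eef_rot"])
c=cam("wrist"); save(c["im"],"w3.png"); np.savez("v2.npz",**c)
v=np.load("v1.npz"); print(proj(c,[470,103,200]))
E
```

```text
time_s: 2.95
position: [453.7, 84.0, 331.6]
eef_rot: [180.0, 0.1, 142.0]
ft_force: [0.3, -0.3, 0.2]
width: 40.2
2.95 [453.73786763  83.97027424 331.55872145] [1.79986887e+02 5.91740121e-02 1.41993491e+02]
[348.07891084 226.37432738]
```

View pics/w3.png

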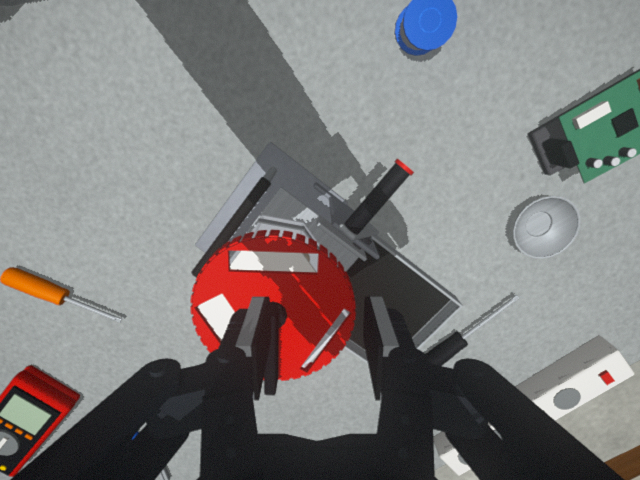

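Run:
```python
from h import *
a=np.load("v1.npz");b=np.load("v2.npz")
save(a["im"],"z1.png",(380,20,500,140),5)
save(b["im"],"z2.png",(320,130,440,250),5)
save(b["im"],"z3.png",(180,220,380,420),3)
```

```text
(no output)
```

View pics/z1.png

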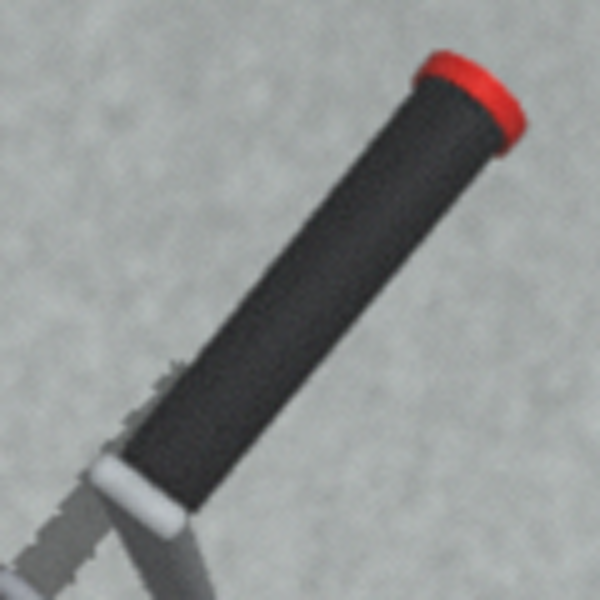

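View pics/z2.png

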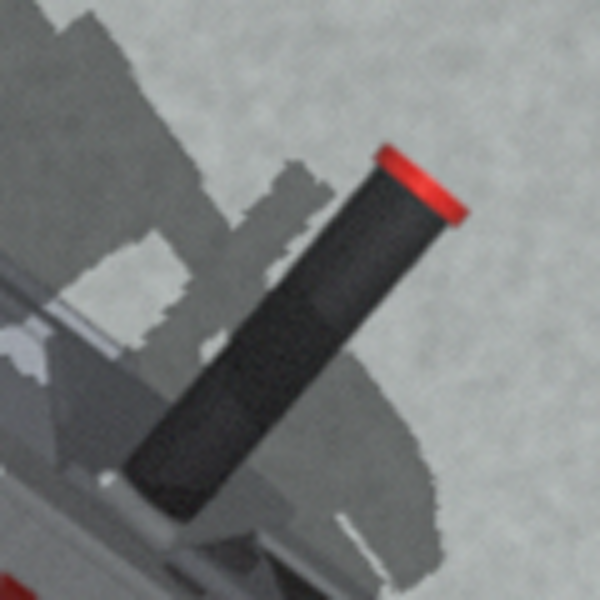

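View pics/z3.png

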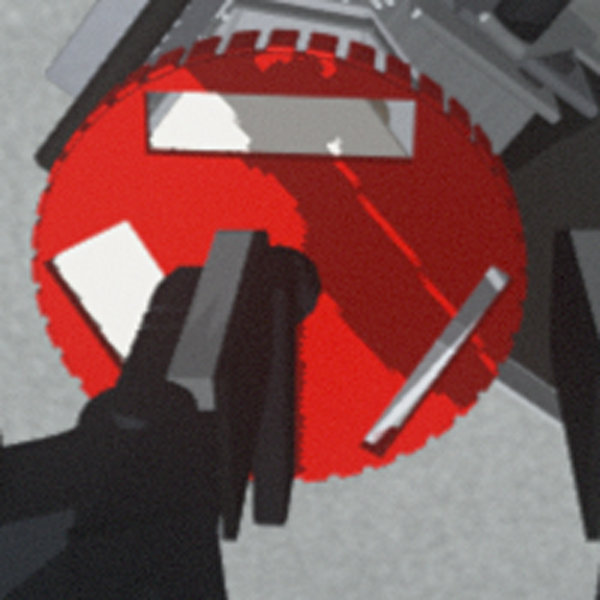

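Run:
```python
from h import *
np.set_printoptions(precision=1,suppress=True)
a=dict(np.load("v1.npz"));b=dict(np.load("v2.npz"))
t=cam("top");s=cam("scene")
A=lambda u,v:(a,u/2+210,v/2+20)
B=lambda u,v:(b,u/3+180,v/3+220)
o=tri([(a,472,42.4),(b,403,169.6)]);i=tri([(a,412,116),(b,351,229)])
print("outer",o,"inner",i); d=o[0]-i[0]; print("yaw",np.degrees(np.arctan2(-d[0],d[1])), np.linalg.norm(d))
o,i=onz(a,472,42.4,202),onz(a,412,116,202); d=o-i; print("A z202",o,i,np.degrees(np.arctan2(-d[0],d[1])), np.linalg.norm(d))
o,i=onz(b,403,169.6,202),onz(b,351,229,202); d=o-i; print("B z202",o,i,np.degrees(np.arctan2(-d[0],d[1])), np.linalg.norm(d))
print("hub",tri([A(220,403),B(272,291)]),onz(*A(220,403),221),onz(*B(272,291),221))
ca=[(128,253),(323,259),(320,307),(128,301)];cb=[(147,92),(414,100),(412,158),(148,152)]
W=np.array([tri([A(*p),B(*q)])[0] for p,q in zip(ca,cb)]);print(W, W.mean(0))
print("A196",np.array([onz(*A(*p),196) for p in ca]).mean(0),"B196",np.array([onz(*B(*p),196) for p in cb]).mean(0))
for P in ([onz(*A(*p),196) for p in ca],[onz(*B(*p),196) for p in cb]):
    d=P[1]-P[0]; print("win edge yaw",np.degrees(np.arctan2(d[1],d[0])),np.linalg.norm(d))
print("bar tip",onz(*A(214,578),221))
# pan from v1: front right corners
print("pan front-left rim", onz(*A(577,460),28), "front rim right", onz(*A(425,590),28), "rear-left", onz(*A(400,318),28))
```

```text
outer (array([458.2, 159.7, 204.6]), [0.4, 0.4]) inner (array([471.7, 104.1, 204.7]), [0.1, 0.1])
yaw 13.626828232625677 57.213490345155286
A z202 [458.2 160.6 202. ] [472.2 104.7 202. ] 14.109162654012927 57.61780194727874
B z202 [459.2 160.1 202. ] [472.5 103.8 202. ] 13.200272963197035 57.8939830476702
hub (array([491.1,   9. , 208.3]), [0.3, 0.3]) [488.2  11.4 221. ] [485.8  15.  221. ]
[[429.2  15.6 195.3]
 [474.7  69.9 195.1]
 [488.4  58.8 193.9]
 [442.3   4.3 195.9]] [458.6  37.2 195.1]
A196 [458.5  37.2 196. ] B196 [458.4  37.5 196. ]
win edge yaw 50.081844456928124 70.69667355370764
win edge yaw 50.105967338015724 70.79224710429064
bar tip [541.8 -33.5 221. ]
pan front-left rim [705.6 131.9  28. ] front rim right [725.3   4.3  28. ] rear-left [559.9  93.7  28. ]
```

```bash
python3 -m crank '[[[34,-50,0],-1,40],[[33,-50,0],-0.9,40],[[0,0,-40],0,40],[[0,0,-40],0,40],[[0,0,0],0,40]]'
python3 - <<'E'
from h import *
o=telemetry.get_obs(); print(o["time_s"],o["position"],o["eef_rot"])
c=cam("wrist"); save(c["im"],"w4.png"); np.savez("v3.npz",**c)
n=21;r=38;th=np.radians(-39.9-np.arange(n+1)*126.5/n)
P=r*np.c_[np.cos(th),np.sin(th)]
print(126.5/n); print(np.diff(P,axis=0).round(1).tolist())
E
```

```text
time_s: 3.6
position: [506.4, 0.2, 245.0]
eef_rot: [-179.7, -0.6, 139.9]
ft_force: [0.1, -0.4, -0.3]
width: 40.1
3.6 [5.06356640e+02 2.15987671e-01 2.44950016e+02] [-179.66598525   -0.63430944  139.91501842]
6.023809523809524
[[-2.7, -2.9], [-3.0, -2.6], [-3.3, -2.3], [-3.5, -1.9], [-3.7, -1.6], [-3.8, -1.2], [-3.9, -0.8], [-4.0, -0.3], [-4.0, 0.1], [-4.0, 0.5], [-3.9, 0.9], [-3.8, 1.3], [-3.6, 1.7], [-3.4, 2.1], [-3.2, 2.4], [-2.9, 2.7], [-2.6, 3.0], [-2.3, 3.3], [-1.9, 3.5], [-1.5, 3.7], [-1.1, 3.8]]
```

View pics/w4.png

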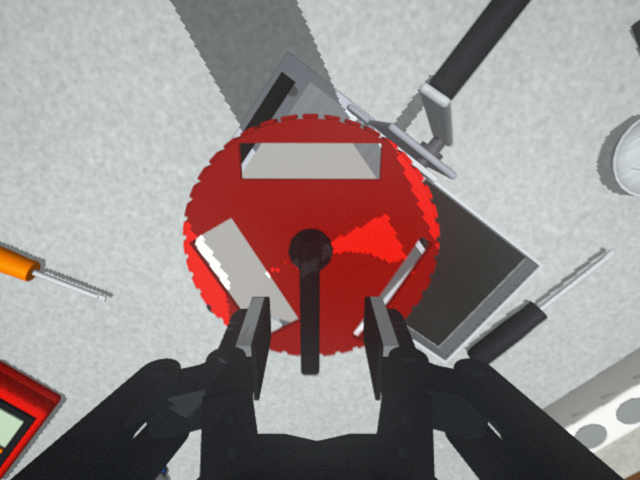

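```bash
python3 -m crank '[[[0,0,0],0,40],[[0,0,0],0,40]]'
python3 - <<'E'
from h import *
o=telemetry.get_obs(); print(o["joints"],o["qd"])
E
```

```text
time_s: 3.85
position: [511.0, 0.6, 254.2]
eef_rot: [179.9, 0.2, 140.1]
ft_force: [-0.1, 0.2, 0.5]
width: 39.8
[-1.26585522e+01 -6.23986831e+00  1.08172867e+02  8.77175079e-04
  7.77887208e+01 -6.27292053e+01] [ 0.41342219 -0.22758387  0.29121813 -0.00572234 -0.24675383 -0.00425884]
```

```bash
python3 - <<'E'
from h import *
np.set_printoptions(precision=1,suppress=True)
c=cam("wrist"); save(c["im"],"w5.png",(160,90,460,390),2.6); np.savez("v3.npz",**c)
E
python3 -m crank '[[[9.6,-17,0],0,40],[[0,0,0],0,40],[[0,0,-20],0,40],[[0,0,-18],0,40],[[0,0,0],0,40]]'
```

```text
time_s: 4.4
position: [517.8, -15.9, 211.1]
eef_rot: [-179.9, -0.2, 140.1]
ft_force: [-0.8, -0.3, -0.0]
width: 40.0
```

View pics/w5.png

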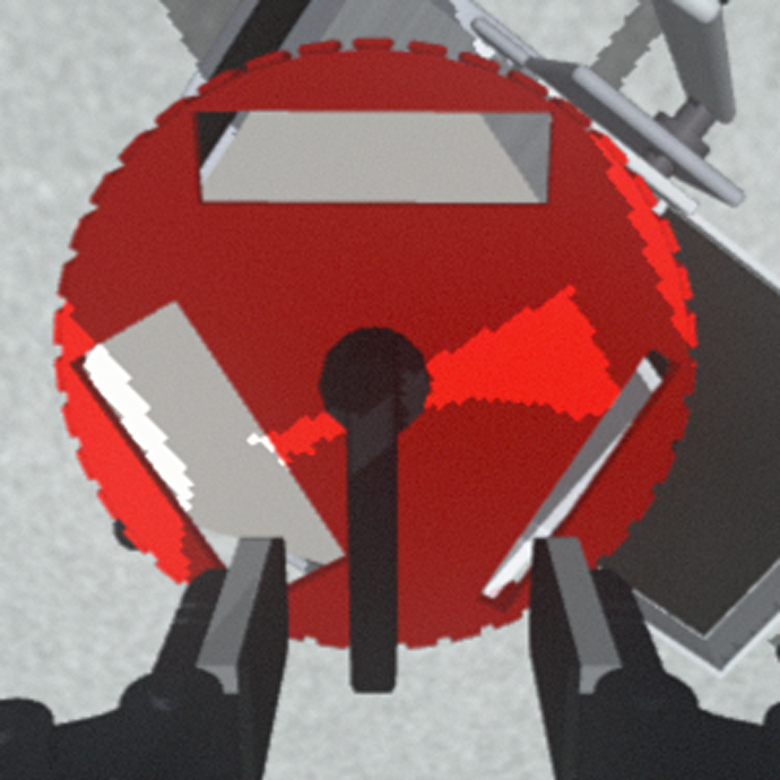

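Run:
```python
from h import *
np.set_printoptions(precision=1,suppress=True)
c=dict(np.load("v3.npz"))
g=lambda u,v,z=196:onz(c,u/2.6+160,v/2.6+90,z)[:2]
m=[g(194,112),g(551,114),g(547,202),g(202,202)]
print("mid",np.array(m)); 
n=[g(650,352),g(483,595)]
w=[g(176,302),g(345,555)]
L=[]
for e in ([m[3],m[2]],[m[0],m[1]],n,w):
    d=e[1]-e[0]; print(np.linalg.norm(d),np.degrees(np.arctan2(d[1],d[0]))%180); L.append((d/np.linalg.norm(d),(e[0]+e[1])/2))
A=np.array([l[0] for l in L]);b=np.array([l[0]@l[1] for l in L])
for k in ([0,2,3],[1,2,3],[0,1,2,3]):print("axis",np.linalg.lstsq(A[k],b[k],rcond=None)[:2])
print("hub",g(374,383,221),g(374,383,208)," tip",g(374,690,221))
h=(g(400,430,221)+g(348,430,221))/2; t=(g(397,670,221)+g(352,670,221))/2; d=t-h; print("bar dir",np.degrees(np.arctan2(d[1],d[0])),h,t)
```

```text
mid [[428.7  15.7]
 [474.6  69.7]
 [488.   58.6]
 [442.6   4.5]]
70.58870225135108 50.011943603431135
70.90743259246169 49.712121185019235
69.32679336932722 110.2022190014317
69.72394798100395 169.6726562061237
axis (array([494.,   7.]), array([0.4]))
axis (array([493.8,   6.8]), array([0.1]))
axis (array([493.9,   7. ]), array([0.4]))
hub [488.8  12.2] [492.    8.9]  tip [541.8 -33.3]
bar dir -40.510730065854894 [496.1   5.9] [538.  -29.9]
```

```bash
python3 -m crank '[[[0,0,0],0,40],[[0,0,0],0,40],[[0,0,0],0,40]]'
```

```text
time_s: 4.7
position: [519.9, -16.2, 214.6]
eef_rot: [179.9, 0.1, 140.1]
ft_force: [-0.5, 0.2, 0.0]
width: 40.1
```

```bash
python3 -m crank '[[[2.5,-1,-7],0,40],[[0,0,-6],0,40],[[0,0,0],0,25],[[0,0,0],0,12],[[0,0,0],0,12]]' 20
python3 -m crank '[[[0,0,0],0,12],[[0,0,0],0,12],[[0,0,0],0,12]]'
python3 - <<'E'
from h import *
c=cam("wrist"); save(c["im"],"w6.png",(120,100,520,480),1.5)
n=21;r=38;th=np.radians(-40.1-np.arange(n+1)*126.3/n)
P=r*np.c_[np.cos(th),np.sin(th)]
print(126.3/n); print(np.diff(P,axis=0).round(1).tolist())
E
```

```text
time_s: 5.2
position: [521.7, -17.0, 200.3]
eef_rot: [180.0, 0.0, 140.1]
ft_force: [-0.3, 0.0, 0.3]
width: 12.2
time_s: 5.5
position: [521.7, -17.0, 200.4]
eef_rot: [180.0, 0.0, 140.1]
ft_force: [-0.9, -0.2, 0.2]
width: 12.1
6.014285714285714
[[-2.7, -2.9], [-3.0, -2.6], [-3.3, -2.3], [-3.5, -1.9], [-3.7, -1.5], [-3.8, -1.2], [-3.9, -0.7], [-4.0, -0.3], [-4.0, 0.1], [-4.0, 0.5], [-3.9, 0.9], [-3.8, 1.3], [-3.6, 1.7], [-3.4, 2.1], [-3.2, 2.4], [-2.9, 2.7], [-2.6, 3.0], [-2.3, 3.3], [-1.9, 3.5], [-1.5, 3.7], [-1.1, 3.8]]
```

View pics/w6.png

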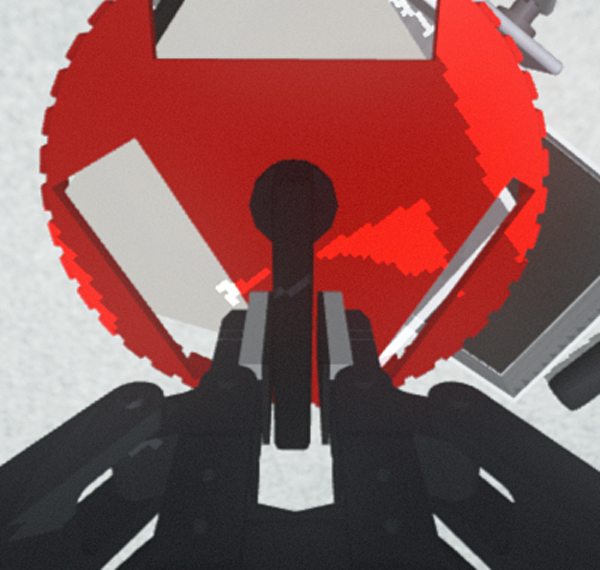

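```bash
python3 -m crank '[[[-2.7,-2.9,0],-6,12],[[-3,-2.6,0],-6,12],[[-3.3,-2.3,0],-6,12],[[-3.5,-1.9,0],-6,12],[[-3.7,-1.5,0],-6,12]]'
python3 -m crank '[[[-3.8,-1.2,0],-6,12],[[-3.9,-0.7,0],-6,12],[[-4,-0.3,0],-6,12],[[-4,0.1,0],-6,12],[[-4,0.5,0],-6,12]]'
python3 - <<'E'
from h import *
c=cam("wrist"); save(c["im"],"w7.png",(120,100,520,480),1.5)
print(telemetry.get_obs()["joints"])
E
```

```text
time_s: 6.05
position: [505.6, -28.2, 200.3]
eef_rot: [179.9, 0.0, 109.8]
ft_force: [1.8, 1.0, -1.2]
width: 11.7
time_s: 6.55
position: [486.1, -29.7, 200.4]
eef_rot: [179.9, -0.0, 79.8]
ft_force: [2.5, 1.5, -1.8]
width: 12.1
[-1.68856066e+01 -6.66696313e+00  1.14355851e+02  2.72463666e-02
  7.22583586e+01 -6.57026514e+00]
```

View pics/w7.png

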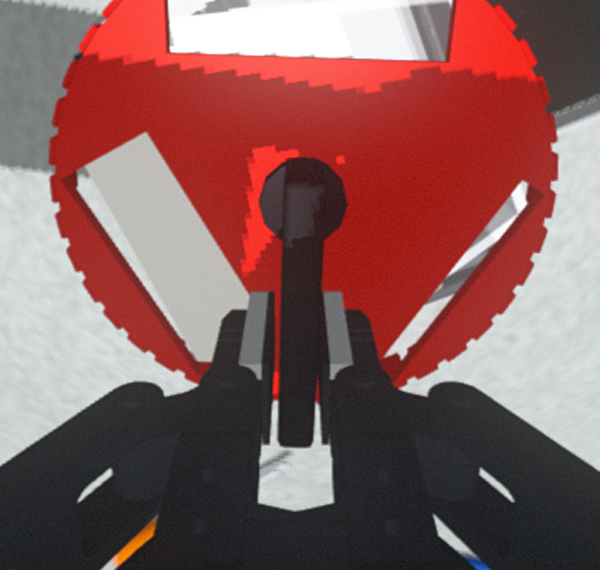

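Rotation works: the cap follows, with the bar between the fingers. I'll continue with the rest of the arc, then close on the bar to square it.

```bash
python3 -m crank '[[[-3.9,0.9,0],-6,12],[[-3.8,1.3,0],-6,12],[[-3.6,1.7,0],-6,12],[[-3.4,2.1,0],-6,12],[[-3.2,2.4,0],-6,12]]'
python3 -m crank '[[[-2.9,2.7,0],-6,12],[[-2.6,3,0],-6,12],[[-2.3,3.3,0],-6,12],[[-1.9,3.5,0],-6,12],[[-1.5,3.7,0],-6,12]]'
python3 -m crank '[[[-1.1,3.8,0],-6,12],[[0,0,0],-0.3,12],[[0,0,0],0,12],[[0,0,0],0,9],[[0,0,0],0,9]]' 20
python3 -m crank '[[[0,0,0],0,9],[[0,0,0],0,9]]'
python3 - <<'E'
from h import *
c=cam("wrist"); save(c["im"],"w8.png",(120,100,520,480),1.5)
E
```

```text
time_s: 7.1
position: [468.5, -21.5, 200.7]
eef_rot: [179.9, -0.1, 49.9]
ft_force: [2.7, -0.2, -1.0]
width: 11.8
time_s: 7.6
position: [457.3, -5.5, 200.8]
eef_rot: [179.9, -0.1, 19.9]
ft_force: [2.7, -1.7, -0.1]
width: 11.8
time_s: 8.1
position: [455.8, -2.3, 200.5]
eef_rot: [179.9, -0.0, 13.8]
ft_force: [0.6, -5.5, 0.5]
width: 10.2
time_s: 8.3
position: [455.8, -2.3, 200.5]
eef_rot: [179.9, -0.0, 13.8]
ft_force: [0.5, -5.4, -1.0]
width: 10.3
```

View pics/w8.png

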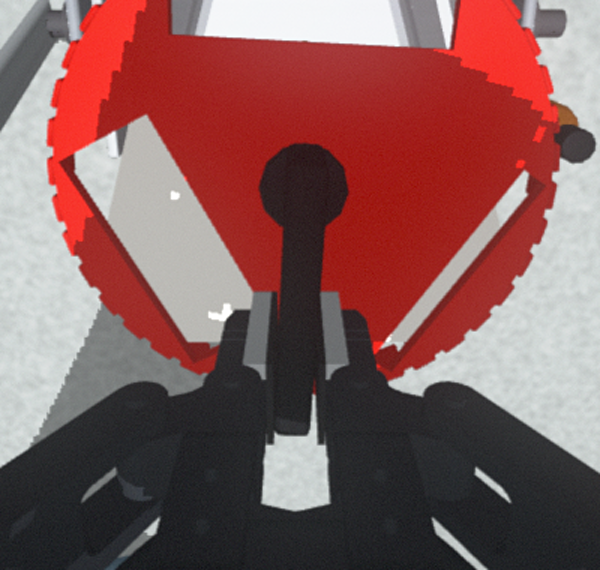

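```bash
python3 -m crank '[[[0,0,0],0,30],[[0,0,0],0,40],[[0,0,15],0,40],[[0,0,40],0,40],[[0,0,45],0,40]]'
python3 -m crank '[[[32,8,25],0,40],[[0,0,0],0,40],[[0,0,0],0,40],[[0,0,0],0,40]]'
python3 - <<'E'
from h import *
c=cam("wrist"); save(c["im"],"w9.png",(120,0,520,360),2); np.savez("v4.npz",**c)
E
```

```text
time_s: 8.85
position: [454.3, -0.7, 299.6]
eef_rot: [-179.8, 0.2, 13.8]
ft_force: [0.4, 0.6, -0.2]
width: 39.6
time_s: 9.25
position: [486.4, 6.9, 323.4]
eef_rot: [-179.9, 0.2, 13.8]
ft_force: [-1.3, -0.4, -0.5]
width: 39.9
```

View pics/w9.png

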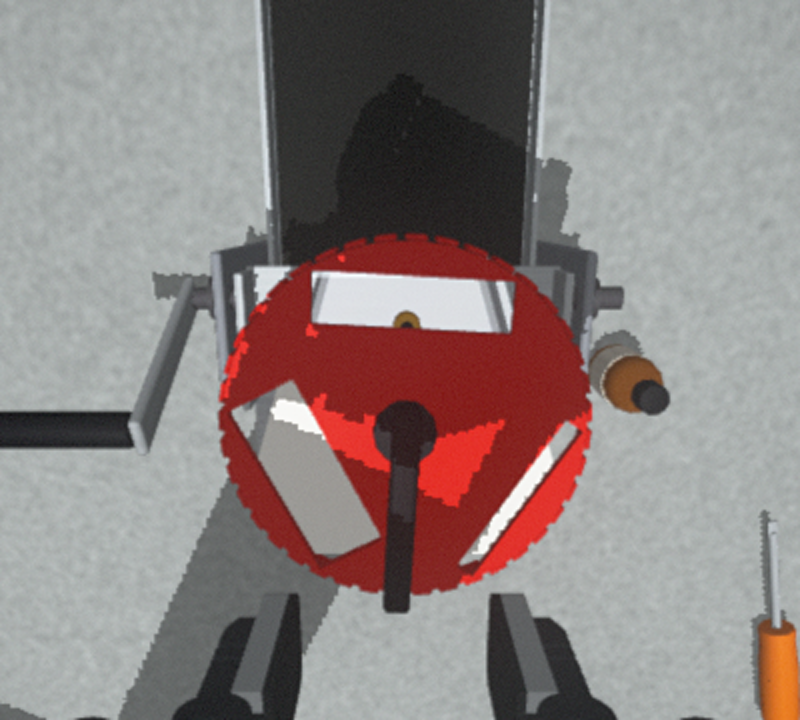

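Run:
```python
from h import *
np.set_printoptions(precision=1,suppress=True)
c=dict(np.load("v4.npz"))
g=lambda u,v,z=196:onz(c,u/2+120,v/2,z)[:2]
ang=lambda p,q:np.degrees(np.arctan2(*(q-p)[::-1]))
m=[g(312,271),g(515,281),g(512,333),g(312,321)]
print("win top",ang(m[1],m[0])-90,"bot",ang(m[2],m[3])-90, np.mean(m,axis=0))
n=[g(568,421),g(460,560)];w=[g(292,380),g(379,537)]
L=[]
for e in ([m[3],m[2]],[m[0],m[1]],n,w):
    d=e[1]-e[0]; L.append((d/np.linalg.norm(d),(e[0]+e[1])/2))
A=np.array([l[0] for l in L]);b=np.array([l[0]@l[1] for l in L])
print("axis",np.linalg.lstsq(A,b,rcond=None)[:2])
print("n",ang(*n),"w",ang(*w))
h=(g(420,470,221)+g(387,470,221))/2; t=(g(411,600,221)+g(384,600,221))/2; print("bar dir",ang(h,t),"tip",t)
print("hub",g(405,432,221),g(405,432,208))
print("lever top",ang(g(133,415,209),g(0,413,209)),ang(g(133,447,202),g(0,446,202)))
print("pan left outer",ang(g(271,238,28),g(259,0,28)),"right outer",ang(g(538,238,28),g(547,0,28)),"inner r",ang(g(522,258,28),g(537,0,28)))
c1,c2=g(271,238,28),g(259,0,28);d1,d2=g(538,238,28),g(547,0,28);print(c1,c2,d1,d2)
print("plates",ang(g(214,256,136),g(570,256,136)))
```

```text
win top 11.027605661736956 bot 10.365537312798708 [540.2  15.2]
axis (array([495.7,   6.3]), array([1.3]))
n 159.79073612170305 w -139.62761110003035
bar dir -168.4901840272175 tip [437.3  -4.5]
hub [500.2   8.4] [496.6   7.3]
lever top 102.89375708515368 103.33747457256895
pan left outer 13.689260456464469 right outer 15.131444823640868 inner r 13.538504365263835
[537.6  92.2] [649.5 119.4] [573.  -52.3] [684.1 -22.2]
plates -76.23896777700743
```

```bash
python3 -m crank '[[[-30.2,-10.9,0],0,40],[[0,0,-40],0,40],[[0,0,-45],0,40],[[0,0,-25],0,40],[[0,0,-12.5],0,40]]'
python3 -m crank '[[[0,0,0],0,40],[[0,0,0],0,40],[[0,0,0],0,40]]'
```

```text
time_s: 9.8
position: [454.6, -3.7, 198.8]
eef_rot: [-179.8, 0.3, 13.8]
ft_force: [0.1, 0.1, 0.2]
width: 39.9
time_s: 10.1
position: [458.5, -4.6, 204.7]
eef_rot: [179.9, -0.2, 13.8]
ft_force: [-0.4, -0.2, 0.3]
width: 40.2
```

```bash
python3 -m crank '[[[0,0,0],0,40],[[0,0,0],0,40],[[0,0,0],0,40]]'
```

```text
time_s: 10.4
position: [457.6, -4.3, 203.3]
eef_rot: [180.0, -0.1, 13.8]
ft_force: [-0.3, 0.7, -0.2]
width: 40.4
```

```bash
python3 -m crank '[[[0,0.5,-2.3],-0.2,40],[[0,0,0],0,20],[[0,0,0],0,9],[[0,0,0],0,9],[[0,0,0],0,9]]' 20
python3 -m crank '[[[0,0,0],0,9],[[0,0,0],0,9],[[0,0,0],0,30],[[0,0,0],0,40],[[0,0,0],0,40]]'
python3 -m crank '[[[0,0,20],0,40],[[0,0,45],0,40],[[30,8,40],0,40],[[0,0,18],0,40],[[0,0,0],0,40]]'
python3 -m crank '[[[0,0,0],0,40],[[0,0,0],0,40],[[0,0,0],0,40]]'
python3 - <<'E'
from h import *
c=cam("wrist"); save(c["im"],"w10.png",(120,0,520,360),2); np.savez("v5.npz",**c)
E
```

```text
time_s: 10.9
position: [457.2, -3.8, 200.4]
eef_rot: [180.0, 0.0, 13.6]
ft_force: [-0.1, -0.4, 0.7]
width: 9.5
time_s: 11.4
position: [457.5, -3.8, 200.6]
eef_rot: [180.0, -0.0, 13.6]
ft_force: [-0.9, -0.8, 0.8]
width: 40.2
time_s: 11.9
position: [488.8, 4.0, 326.5]
eef_rot: [179.8, -0.3, 13.6]
ft_force: [-0.9, -0.5, 0.2]
width: 40.2
time_s: 12.2
position: [486.0, 4.2, 321.1]
eef_rot: [-179.9, 0.2, 13.6]
ft_force: [0.4, 0.5, -0.3]
width: 39.9
```

View pics/w10.png

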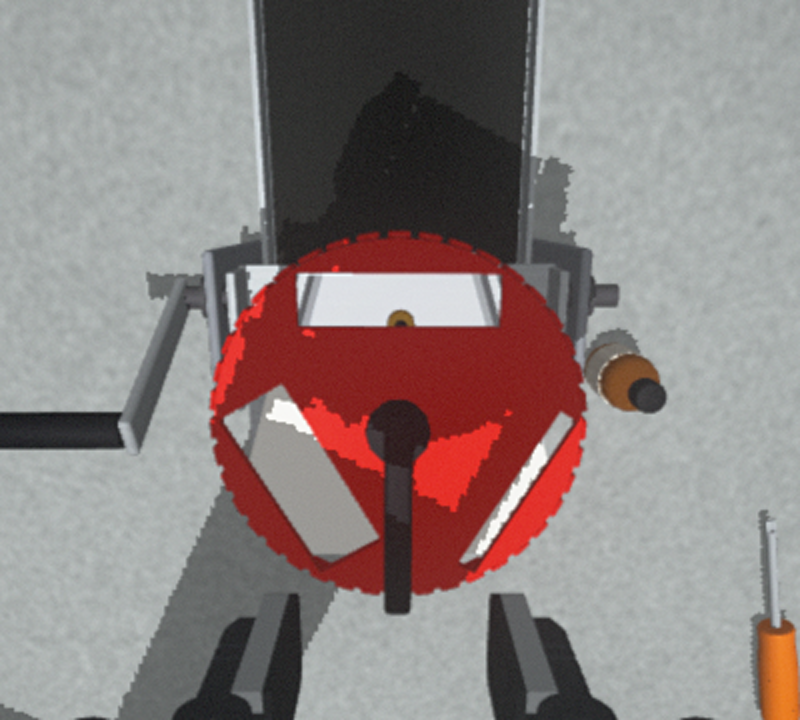

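```bash
python3 -m crank '[[[-2,12,0],8.2,40],[[-2,12,0],8.2,40],[[-2,12,0],8.2,40],[[-2,12,0],8.2,40],[[-2,12,0],8.2,40]]'
python3 -m crank '[[[-2,12,0],8.2,40],[[-2,12,0],8.2,40],[[-2,12,0],8.2,40],[[-2,12,0],8.2,40],[[-1,12,0],8.2,40]]'
python3 -m crank '[[[-1,11,0],8,40],[[0,0,0],0,40],[[0,0,0],0,40],[[0,0,0],0,40],[[0,0,0],0,40]]'
python3 - <<'E'
from h import *
c=cam("wrist"); save(c["im"],"w11.png"); np.savez("v6.npz",**c)
print(proj(c,[465.8,133.5,202]),proj(c,[472,104.2,202]),proj(c,[458.5,160,202]))
E
```

```text
time_s: 12.75
position: [476.5, 64.5, 322.2]
eef_rot: [-179.9, 0.0, 54.9]
ft_force: [0.0, 0.5, 0.5]
width: 39.5
time_s: 13.25
position: [467.4, 124.6, 322.2]
eef_rot: [-179.9, -0.0, 95.9]
ft_force: [0.5, 0.3, 0.3]
width: 39.6
time_s: 13.75
position: [467.0, 134.6, 322.9]
eef_rot: [-180.0, 0.0, 103.5]
ft_force: [0.5, -0.4, 0.0]
width: 40.0
[315.04160977 230.99045432] [314.09104197 268.12745134] [313.65975452 194.53039844]
```

View pics/w11.png

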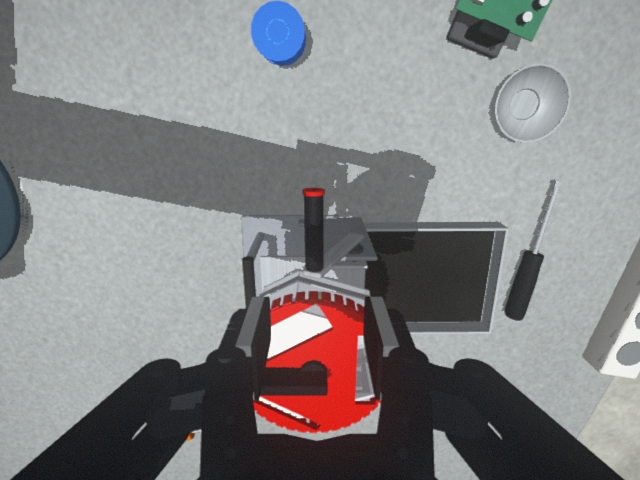

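```bash
python3 -m crank '[[[-1,0,-40],0,40],[[0,0,-45],0,40],[[0,0,-35],0,40],[[0,0,-17],0,40],[[0,0,0],0,40]]'
python3 -m crank '[[[0,0,0],0,40],[[0,0,0],0,40],[[0,0,0],0,40]]'
python3 - <<'E'
from h import *
c=cam("wrist"); save(c["im"],"w12.png")
s=cam("scene"); save(s["im"],"s2.png",(270,140,430,330),3.5)
n=24;r=90.4;f=np.radians(-24.9+np.arange(n+1)*136.8/n)
X=r*np.sin(f);Z=r*np.cos(f);y=np.radians(13.6)
print(np.diff(np.c_[X*np.cos(y),X*np.sin(y),Z],axis=0).round(1).tolist())
E
```

```text
time_s: 14.3
position: [463.9, 134.7, 182.8]
eef_rot: [-179.6, -0.1, 103.5]
ft_force: [-0.3, -0.4, 1.4]
width: 40.1
time_s: 14.6
position: [467.1, 135.1, 187.8]
eef_rot: [179.8, 0.0, 103.6]
ft_force: [-0.4, -0.4, -0.4]
width: 40.3
[[8.1, 2.0, 3.4], [8.4, 2.0, 2.5], [8.6, 2.1, 1.7], [8.7, 2.1, 0.8], [8.7, 2.1, -0.1], [8.7, 2.1, -1.0], [8.5, 2.1, -1.9], [8.3, 2.0, -2.8], [8.0, 1.9, -3.6], [7.6, 1.8, -4.4], [7.2, 1.7, -5.1], [6.6, 1.6, -5.9], [6.0, 1.5, -6.5], [5.4, 1.3, -7.1], [4.7, 1.1, -7.6], [3.9, 0.9, -8.0], [3.1, 0.8, -8.4], [2.3, 0.6, -8.7], [1.4, 0.3, -8.9], [0.6, 0.1, -9.0], [-0.3, -0.1, -9.0], [-1.2, -0.3, -8.9], [-2.0, -0.5, -8.7], [-2.9, -0.7, -8.5]]
```

View pics/w12.png

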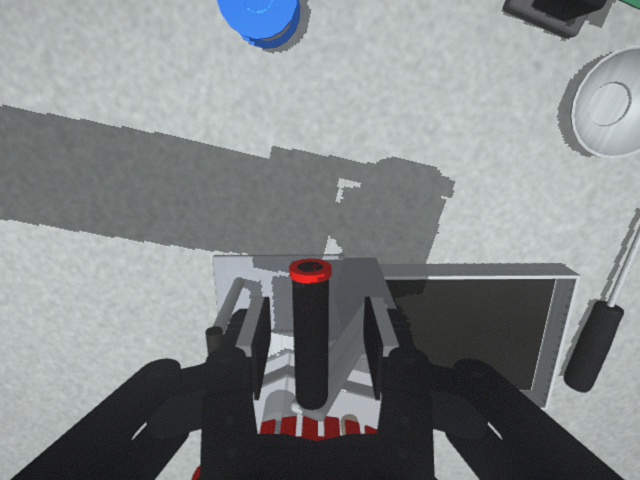

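View pics/s2.png

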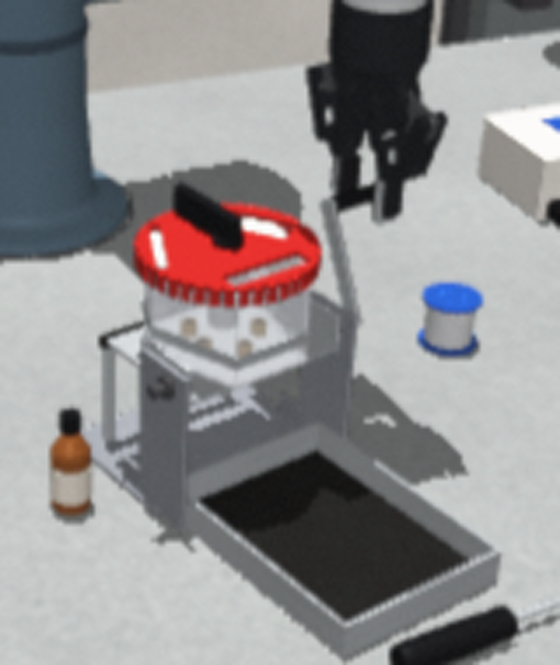

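```bash
python3 -m crank '[[[-0.5,0,-2],0,40],[[0,0,0],0,20],[[0,0,0],0,12],[[0,0,0],0,12],[[0,0,0],0,12]]' 25
python3 -m crank '[[[0,0,0],0,12],[[0,0,0],0,12]]'
python3 -m crank '[[[8.1,2,3.4],0,12],[[8.4,2,2.5],0,12],[[8.6,2.1,1.7],0,12],[[8.7,2.1,0.8],0,12],[[8.7,2.1,-0.1],0,12]]'
```

```text
time_s: 15.2
position: [464.9, 135.0, 183.9]
eef_rot: [-179.9, -0.0, 103.6]
ft_force: [-3.8, 0.1, 2.2]
width: 13.0
time_s: 15.4
position: [465.1, 135.1, 184.0]
eef_rot: [-179.9, -0.0, 103.6]
ft_force: [-4.9, -1.1, 3.9]
width: 13.2
time_s: 15.9
position: [507.5, 145.5, 192.5]
eef_rot: [-179.8, -0.0, 103.6]
ft_force: [-6.4, -1.9, 7.5]
width: 12.9
```

```bash
python3 -m crank '[[[8.7,2.1,-1],0,12],[[8.5,2.1,-1.9],0,12],[[8.3,2,-2.8],0,12],[[8,1.9,-3.6],0,12],[[7.6,1.8,-4.4],0,12]]'
python3 -m crank '[[[7.2,1.7,-5.1],0,12],[[6.6,1.6,-5.9],0,12],[[6,1.5,-6.5],0,12],[[5.4,1.3,-7.1],0,12],[[4.7,1.1,-7.6],0,12]]'
python3 - <<'E'
from h import *
s=cam("scene"); save(s["im"],"s3.png",(270,120,430,330),2.8)
E
```

```text
time_s: 16.4
position: [548.8, 155.6, 178.4]
eef_rot: [-179.9, -0.0, 103.6]
ft_force: [-5.6, -0.4, 6.0]
width: 12.5
time_s: 16.9
position: [578.6, 162.9, 146.2]
eef_rot: [-179.9, -0.0, 103.6]
ft_force: [-5.4, -0.6, 6.0]
width: 13.1
```

View pics/s3.png

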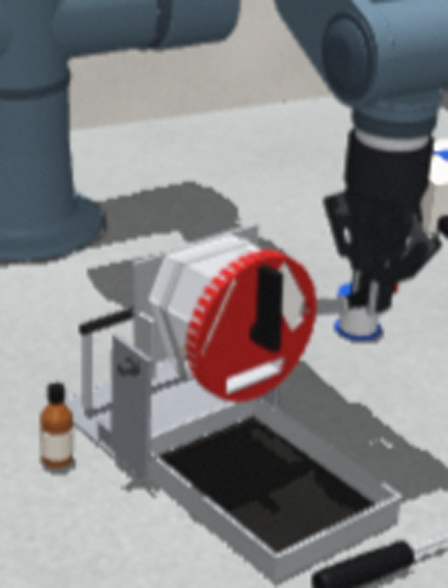

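```bash
python3 -m crank '[[[3.9,0.9,-8],0,12],[[3.1,0.8,-8.4],0,12],[[2.3,0.6,-8.7],0,12],[[1.4,0.3,-8.9],0,12],[[0.6,0.1,-9],0,12]]'
python3 -m crank '[[[-0.3,-0.1,-9],0,12],[[-1.2,-0.3,-8.9],0,12],[[-2,-0.5,-8.7],0,12],[[-2.9,-0.7,-8.5],0,12],[[0,0,0],0,12]]'
python3 -m crank '[[[0,0,0],0,12],[[0,0,0],0,12],[[0,0,0],0,12],[[0,0,0],0,12],[[0,0,0],0,12]]'
python3 - <<'E'
from h import *
s=cam("scene"); save(s["im"],"s4.png",(270,120,430,330),2.8)
s=cam("top"); save(s["im"],"t4.png",(215,165,375,325),3.7)
E
```

```text
time_s: 17.45
position: [589.3, 165.3, 103.3]
eef_rot: [-179.8, -0.0, 103.6]
ft_force: [-8.8, -0.0, 8.1]
width: 13.1
time_s: 17.95
position: [583.7, 163.9, 68.2]
eef_rot: [180.0, -0.0, 103.6]
ft_force: [-4.2, 1.6, 7.3]
width: 13.0
time_s: 18.45
position: [584.1, 164.0, 69.2]
eef_rot: [180.0, -0.0, 103.6]
ft_force: [-5.1, 0.1, 7.1]
width: 13.2
```

View pics/s4.png

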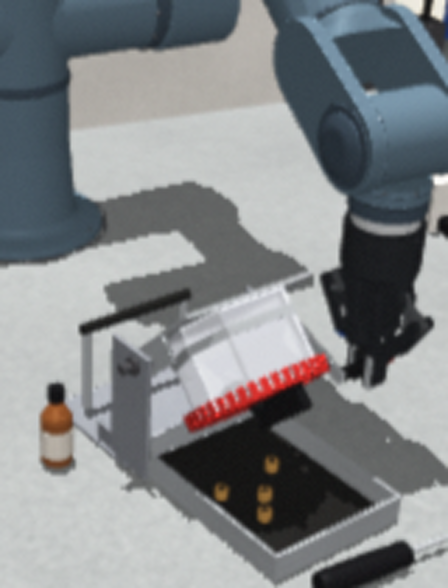

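View pics/t4.png

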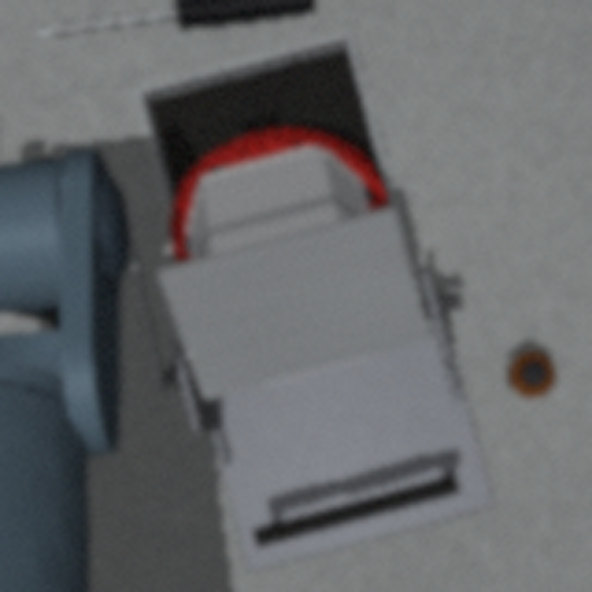

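```bash
python3 -m crank '[[[2.9,0.7,8.5],0,12],[[2,0.5,8.7],0,12],[[1.2,0.3,8.9],0,12],[[0.3,0.1,9],0,12],[[-0.6,-0.1,9],0,12]]'
python3 -m crank '[[[-1.4,-0.3,8.9],0,12],[[-2.3,-0.6,8.7],0,12],[[-3.1,-0.8,8.4],0,12],[[-3.9,-0.9,8],0,12],[[-4.7,-1.1,7.6],0,12]]'
python3 -m crank '[[[-5.4,-1.3,7.1],0,12],[[-6,-1.5,6.5],0,12],[[-6.6,-1.6,5.9],0,12],[[-7.2,-1.7,5.1],0,12],[[-7.6,-1.8,4.4],0,12]]'
python3 -m crank '[[[-8,-1.9,3.6],0,12],[[-8.3,-2,2.8],0,12],[[-8.5,-2.1,1.9],0,12],[[-8.7,-2.1,1],0,12],[[-8.7,-2.1,0.1],0,12]]'
python3 -m crank '[[[-8.7,-2.1,-0.8],0,12],[[-8.6,-2.1,-1.7],0,12],[[-8.4,-2,-2.5],0,12],[[-8.1,-2,-3.4],0,12],[[0,0,0],0,12]]'
python3 -m crank '[[[0,0,0],0,12],[[0,0,0],0,12]]'
python3 - <<'E'
from h import *
s=cam("scene"); save(s["im"],"s5.png",(270,120,430,330),2.8)
E
```

```text
time_s: 19.05
position: [588.3, 165.0, 112.0]
eef_rot: [-179.8, -0.0, 103.6]
ft_force: [-7.4, -1.7, -3.0]
width: 12.6
time_s: 19.55
position: [571.9, 160.9, 152.4]
eef_rot: [-179.7, -0.0, 103.6]
ft_force: [-6.1, -2.0, -7.0]
width: 12.9
time_s: 20.05
position: [540.5, 153.2, 182.7]
eef_rot: [-179.9, 0.0, 103.6]
ft_force: [-3.9, -1.6, -10.3]
width: 12.9
time_s: 20.55
position: [500.7, 143.4, 194.8]
eef_rot: [179.6, 0.0, 103.6]
ft_force: [1.3, -1.0, -0.0]
width: 12.9
time_s: 21.05
position: [464.6, 134.6, 183.8]
eef_rot: [-179.9, 0.0, 103.6]
ft_force: [0.1, -3.1, 2.7]
width: 12.8
time_s: 21.25
position: [464.8, 134.7, 183.8]
eef_rot: [-179.8, 0.0, 103.6]
ft_force: [-2.4, -4.8, 4.7]
width: 13.2
```

View pics/s5.png

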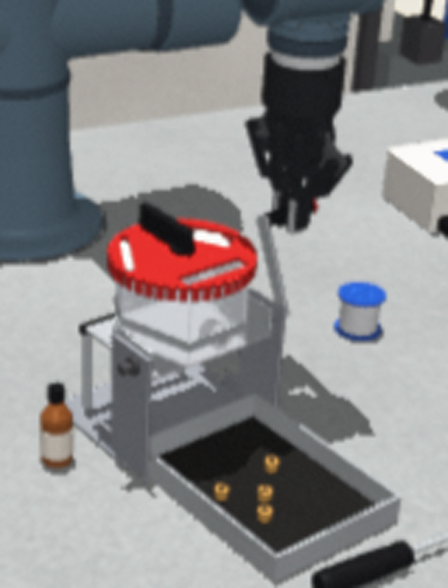

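Four brass spacers lie in the pan, the tub is back upright and the large spacer shows inside. I'll release the grip and withdraw upwards.

```bash
python3 -m crank '[[[0,0,0],0,25],[[0,0,0],0,40],[[0,0,0],0,40],[[0,0,20],0,40],[[0,0,40],0,40]]'
python3 -m crank '[[[0,0,45],0,40],[[0,0,45],0,40],[[-30,20,0],0,40],[[-30,20,0],0,40],[[0,0,0],0,40]]'
python3 -m crank '[[[0,0,0],0,40],[[0,0,0],0,40],[[0,0,0],0,40],[[0,0,0],0,40],[[0,0,0],0,40]]'
python3 - <<'E'
from h import *
s=cam("scene"); save(s["im"],"s6.png"); save(s["im"],"s6z.png",(270,160,430,330),3.5)
s=cam("top"); save(s["im"],"t6.png"); save(s["im"],"t6z.png",(215,165,375,325),3.7)
E
```

```text
time_s: 21.8
position: [463.1, 135.2, 240.9]
eef_rot: [-179.5, -0.1, 103.6]
ft_force: [1.3, -0.1, -0.6]
width: 40.2
time_s: 22.3
position: [403.4, 176.9, 334.4]
eef_rot: [179.9, -0.1, 103.8]
ft_force: [0.3, -0.2, 1.0]
width: 39.8
time_s: 22.8
position: [405.8, 174.8, 333.8]
eef_rot: [-180.0, -0.0, 103.5]
ft_force: [-0.7, 0.5, -0.9]
width: 39.9
```

View pics/s6z.png

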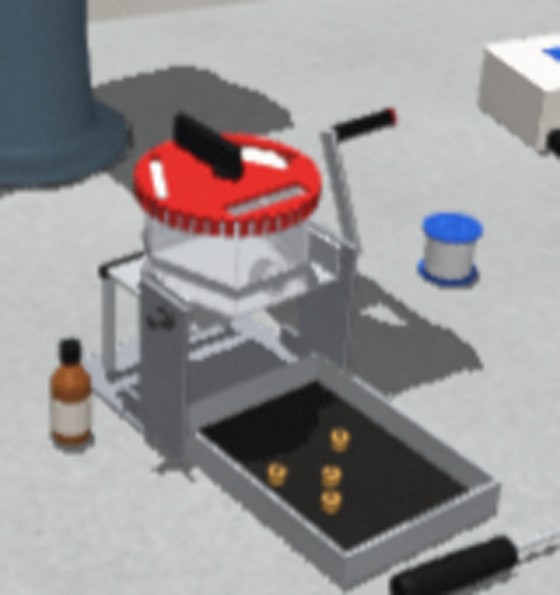

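View pics/t6z.png

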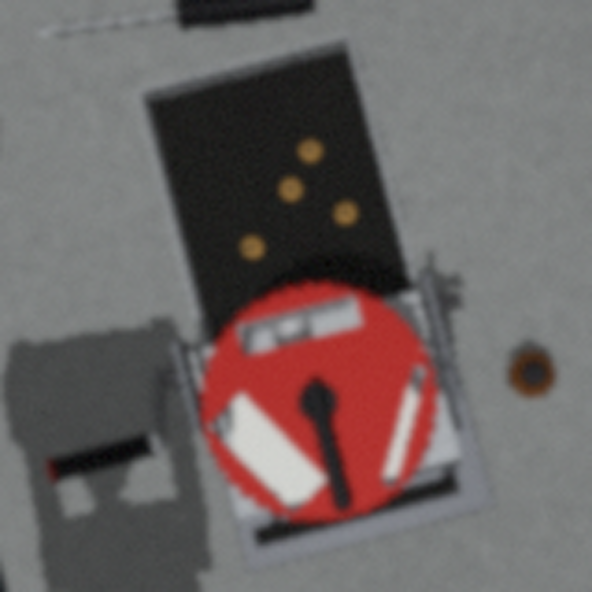

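View pics/t6.png

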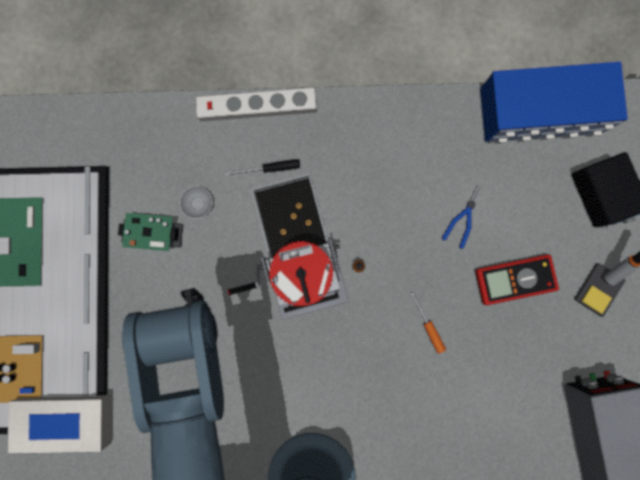

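```bash
python3 -c "
from workcell import job; print(job.hand_in())"
```

```text
the job is handed in; nothing more can be done
None
```

All four small brass spacers are in the catch pan, and the large one is still in the tub. The job was handed in at about 23 s of the 64 s allowed; the hand-in gives no verdict.

- **Cap:** With the tub upright, I turned the cap clockwise about 126 degrees by its finger bar. The first try came out about 3 degrees past square, so I re-gripped the bar and corrected it. In the next wrist picture the middle window looked level with the stand, but I judged that by eye and did not measure it again.
- **Tipping:** I held the lever grip, tipped the tub to about 2.39 rad, waited half a second, brought it back upright and let go. All four small spacers came out on the first tip.
- **Last checks:** The top and scene pictures show four spacers in the pan and none outside it. The large one is visible in the tub, the tub is on its rear rest, and the other things on the bench look unmoved. The gripper was well clear, with wrist force near zero. The largest force I read during the job was about 12 N.
- **Disagreements:** My camera estimate of the cap's axis was 1 to 2 mm off from where the gripper found it, which explains the 3 degree overshoot. Heights from two views came out about 3 mm high for the lever grip and within about 1 mm for the cap top.

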